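# Raise a push-button coffee stand one hole and hang the dripper in it

## Robot

A 6-joint arm with a two-finger parallel gripper is mounted at the origin on a cart in front of the work surface, level with it; the furniture and walls round the work are solid. World frame = base frame: x ahead of the robot, y to its left, z up, the work surface at z = 0. Lengths are in mm, angles in rad, forces in N, time in s.
With the tool pointing down it reaches from about 250 to 800 mm from the base axis. Payload 3.9 kg.
Tool frame: the origin (TCP) lies midway between the tips of the shut fingers; the grasp point (between the pads) lies 19 mm behind it (arm.grasp_offset is the distance from the TCP to the grasp point, in mm); z points along the fingers, y is the line along which they close (so a half turn about z gives the same grasp; the last joint's range is limited). The gripper opens to 85 mm and grips with 20 to 120 N. Pads are 22 mm wide; open, the fingers measure 114 mm over their backs; the gripper's body (76 mm by 85 mm) begins 54 mm behind the grasp point. The pads swing forward as they close: fully open they stand 13 mm farther back than shut.
Start: joints at [-1.279, 0.26, -0.138, 1.173, 0, 1.571], TCP at [151.026, -502.799, 231.304] pointing down, gripper open.
Joint ranges: [-2.78, 2.78], [-0.83, 1.72], [-1.28, 1.37], [-1.9, 2.12], [-1.57, 1.48], [-3.14, 3.14]. Speed limits (rad/s): [2.57, 2.57, 3.14, 3.14, 3.14, 3.14].

## Interface

Orientations are given as a rotation vector (axis times angle).
In Python, from plant import arm, cams, job gives the robot as it stands. The module is installed in compiled form; this text tells all that it offers.
- The arm moves only by the tool apply_moves, never from a script. Its argument "moves" is a list of rows, each a list of 7 numbers: the turn, a rotation vector about the tool's x, y, z in rad, then the shift along the tool's x, y, z in m, then the gripper command: -1 is fully open, 1 is shut, values between are in proportion. A call has 1 to 10 rows; each row shifts and turns the commanded pose from where the row before left it, along the tool's axes as they then stand; what a row does not reach is not made up. A row lasts 1/10 s, in which the tool goes at most 50 mm and 8.59 degrees, less where a joint would pass 70% of its speed; a pose out of reach is approached as far as the arm can. A call with a gripper value outside its range is refused whole. The fingers move at their own pace and stop on an object; "squeeze" is the grip in N (left out, the last holds). Time passes only in rows, so rows that do not move let the fingers close. It gives the time, the measured TCP pose, the force, the opening and the grip force at its end, in the units of the state.
- arm.state(): the state, without advancing time (a new reading comes with each control period).
- cams.grab_frame(name): name is "side" or "top"; returns (picture, depth): 420x560x3 uint8, red, green, blue; 420x560 float32, mm along the optical axis (not along the pixel's ray), 0 where there is no reading.
- cams.camera_model(name): a dict with "fov_y" (degrees; the focal length in pixels is half the picture's height over the tangent of half this angle, whatever the lens; pixels are square), "cx", "cy" (the principal point, pixels), "rvec" (rotation vector, rad) and "tvec" (3), from world to camera coordinates, as OpenCV has them. Camera axes: x right, y down, z forward; pixel columns grow to the right and rows downward; lengths in mm; the calibration is good to about 2 mm. A picture is of the moment at which its call begins. camera_model takes no time and is no camera call.
- job.job_done(): hands the job in; it is judged then, once.
The state is a dict: "clock": time; "joint_pos": joint angles; "qvel": joint speeds; "joint_efforts": joint torques, N m; "ee_pos": TCP position; "tcp_rot": TCP orientation; "ft_force": force on the tool from outside, world axes, zero at the start; "ft_torque": the same for the moment, N m; "gripper_width": finger opening in mm; "gripper_force": force on a finger pad.
Only numpy, scipy, OpenCV 4.12 (cv2) and the standard library are available. Lean on these libraries where they do the work, as an engineer would, in place of code of your own. Each camera call takes 0.05 s, during which the arm holds its last target. There are 200 camera calls.

## Task

The ring of the coffee stand sits too low for the mug that stands under it: press in the stand's brass spring button, slide the outer tube up and let the button snap out through the next hole, feeling for it and never straining the tube against the button. Then hang the lidded steel dripper gently in the ring, so that it sits level with its rim down on the ring, and let go. Leave the mug where it stands and the jam jar undisturbed.

Things in the scene. Friction and masses are not known exactly. Their poses are not given: they have to be found in the camera images.
- stand: coffee stand: fixed walnut base 240 x 150 x 16 mm with an upright 21 mm square dark steel post near one end. Origin: middle of its underside, on the worktop. x runs along the base from the ring's end to the post (post's axis at x = +80 mm, ring's at -30 mm), z up; the button points along -y. When no hole holds it, the tube sinks slowly under its own weight
- sleeve: outer tube with arm and ring, dark steel, 28 mm square, 3 mm walls, 135 mm long, black cap; slides up and down the post, cannot turn. 0.33 to 0.47 kg, some friction. Three 14 mm holes one below the other in its -y side, the lower two in an aluminium strip; the button is in the uppermost at the start. The arm leaves its -x side 50 mm and more below the top. Axes as the stand's
- tube_grip (a point): on the tube's axis 25 mm below its top, level with the uppermost hole (192 mm above the worktop at the start); moves with the tube, axes as the stand's. From above, jaws closing along y here meet the tube's flat back (y = +14 mm) and the button (-y) and press it flush. The next hole lies 31 to 45 mm below this one: the index strip with the lower holes is set differently each time
- button: brass spring button carried by the post, 192 mm above the worktop: 12 mm pin, 45 degree cone nose 4 mm long. Spring 1.2 N out, 3.1 N fully in. Out, it locks the tube (1 mm play up and down). Pressed flush with the tube's face, its cone dips under the hole's edge when the tube is pulled (10 to 15 N with weight and friction) and needs no more pressing; at a hole it snaps out and stops the tube dead
- button_tip (a point): middle of the button's outer tip: 5.5 mm proud of the tube's -y face when it is out (19.5 mm from the tube's axis), level with the face (14 mm) when pressed flush, 11 mm or less from the axis when it is under the tube's wall
- ring_center (a point): centre of the ring, at its top face, 110 mm from the tube's axis along the stand's -x and 42 mm lower than tube_grip; moves with the tube. The ring is open, 97 mm inside, 112 mm outside, 8 mm thick; its top is 150 mm above the worktop at the start
- dripper: loose flat-bottomed steel dripper, lid fixed on, 0.17 to 0.35 kg, 99 mm tall, upright on the worktop at the start. Basket 78 mm across at the bottom, 90 mm just below the rim, 62 mm high; then a 112 mm rim 3 mm thick, dark lid, wooden knob. Origin: middle of its underside, z its axis. It passes through the ring with 3.5 mm to spare all round; its rim rests on the ring's top
- dripper_knob (a point): centre of the knob on the dripper's lid, 89 mm above the dripper's underside: round, 24 mm across, straight from 80 to 99 mm, graspable from above
- dripper_rim (a point): on the dripper's axis at the underside of its rim, 62 mm above its underside; it coincides with ring_center when the dripper hangs home
- jam_jar: loose jam jar, a bystander, 68 mm across and 84 mm tall; origin: middle of its underside
- mug: loose empty blue mug standing on the stand's base under the ring, 78 mm across and 92 mm tall, a handle at its +y side; origin: middle of its underside. Its rim is 108 mm above the worktop, so with the ring low the dripper would sit on the mug instead of in the ring

How it is judged:
By the outcome, as a careful person would: the job done as asked, in the order asked, and still so for the second after the job is handed in, with the robot touching nothing.
It also fails if it takes over 72 s, if anything falls off the work surface, if the arm or the gripper's body presses on something with over 40 N, if the wrist force passes 120 N, or if a joint passes its speed limit or range.

## Working session

There is one attempt and no reset: what is moved stays moved. The work goes in short steps, Python scripts to look and compute and a tool call to move; the robot and the scene stay as the last step left them, time stands still between calls to the robot, and variables do not carry over. Pictures are saved under pics/ and viewed, at most 11 in all, crops included, and the job is handed in when it is done.

Besides the shell and the picture viewer there is one more tool, called after "Request:" as name(argument=value, ...), one argument or row to a line, values as JSON. apply_moves: Moves the arm, as the interface text tells. Its arguments: {"type":"object","properties":{"moves":{"type":"array","items":{"type":"array","items":{"type":"number"}}},"squeeze":{"type":"number"}},"required":["moves"]}

```bash
mkdir -p pics
cat > h.py <<'E'
import numpy as np, cv2
from plant import arm, cams, job
def model(n):
    m=cams.camera_model(n); R,_=cv2.Rodrigues(np.array(m['rvec'],float)); f=210/np.tan(np.radians(m['fov_y'])/2)
    return R,np.array(m['tvec'],float).ravel(),f,m['cx'],m['cy']
def cloud(n,d):
    R,t,f,cx,cy=model(n); v,u=np.mgrid[:420,:560]
    P=np.stack([(u-cx)/f*d,(v-cy)/f*d,d],-1)
    return (P-t)@R
def ray(n,u,v,z):
    R,t,f,cx,cy=model(n); c=-R.T@t; d=R.T@np.array([(u-cx)/f,(v-cy)/f,1]); return c+d*(z-c[2])/d[2]
def proj(n,p):
    R,t,f,cx,cy=model(n); q=R@np.array(p,float)+t; return q[0]/q[2]*f+cx,q[1]/q[2]*f+cy
E
python3 - <<'E'
from h import *
print(arm.state())
for n in('top','side'):
    p,d=cams.grab_frame(n); cv2.imwrite(f'pics/{n}0.png',p[:,:,::-1]); np.savez(f'{n}0.npz',p=p,d=d)
    R,t,*_=model(n); print(n,-R.T@t,R[2],cams.camera_model(n))
E
```

```text
{'clock': 0.0, 'joint_pos': array([-1.27898372e+00,  2.60679143e-01, -1.39404898e-01,  1.17272439e+00,
        3.84246043e-07,  1.57077972e+00]), 'qvel': array([-0.00049986, -0.00027275,  0.00054733,  0.00136589,  0.00152342,
        0.00011084]), 'joint_efforts': array([ 1.17277941e-03, -4.05678821e+01,  2.53922296e+01,  1.88823184e-02,
       -2.42302877e-05, -6.33698747e-06]), 'ee_pos': array([ 150.83232138, -502.124764  ,  230.45393346]), 'tcp_rot': array([-3.10623835e+00, -4.56489885e-01,  4.58602918e-04]), 'ft_force': array([ 0.05713047, -0.93079718, -0.08389217]), 'ft_torque': array([-0.03952227,  0.02782   ,  0.01443946]), 'gripper_force': 0.0, 'gripper_width': 85.42234806065437}
top [ 491.80809938 -115.09301456 1389.12270179] [ 0.03487153 -0.01622113 -0.99926015] {'fov_y': 46.92603043362435, 'cx': 283.1075969282859, 'cy': 210.90436645851727, 'rvec': array([ 2.18901321, -2.2337567 ,  0.05630497]), 'tvec': array([-126.5205599 ,  542.58794211, 1369.0779241 ])}
side [325.6443731  785.16972333 842.20306239] [ 0.19612422 -0.7833746  -0.58979617] {'fov_y': 50.818147641154575, 'cx': 276.54998579859245, 'cy': 208.49183828500372, 'rvec': array([ 0.37073175, -2.69137673,  1.37191528]), 'tvec': array([ 498.48100283,  291.84422323, 1047.94340956])}
```

View pics/top0.png

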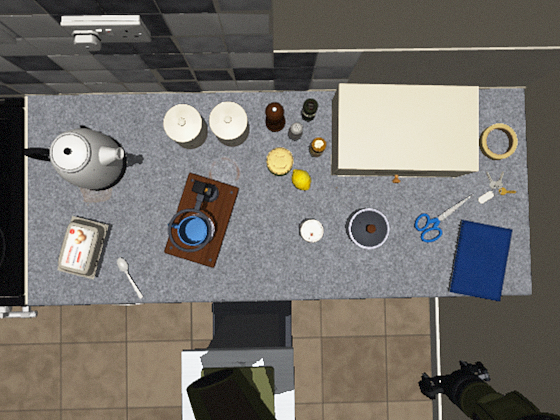

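View pics/side0.png

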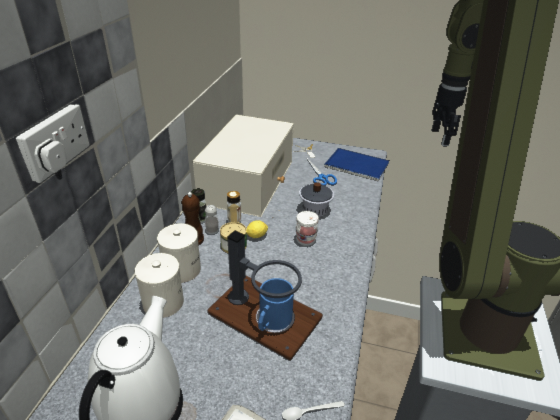

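Top view: the walnut stand is at about (202,220), tube cap (205,190), ring (192,230), mug inside it. The dripper is at (368,229) with its knob at (371,229), and the jar is at (312,230). The side view agrees: cap (236,237), ring (276,278), jar (307,228), dripper (316,200).

Run:
```python
from h import *
for n in('top','side'):
    z=np.load(f'{n}0.npz'); p,d=z['p'],z['d']; P=cloud(n,d); hsv=cv2.cvtColor(p,cv2.COLOR_RGB2HSV)
    X,Y,Z=P[...,0],P[...,1],P[...,2]; ok=d>0
    print(n,'table z',np.median(Z[ok&(abs(Z)<25)]))
    # base: brown
    reg=ok&(X>250)&(X<700)&(Y>0)&(Y<400)
    base=reg&(Z>8)&(Z<25)&(hsv[...,0]<20)&(hsv[...,1]>90)
    pts=P[base][:,:2].astype(np.float32); print('base',cv2.minAreaRect(pts),base.sum(),np.median(P[base][:,2]))
    cap=reg&(Z>205)&(Z<230); 
    if cap.sum()>4: print('cap',cap.sum(),cv2.minAreaRect(P[cap][:,:2].astype(np.float32)),np.median(Z[cap]))
    ring=reg&(Z>138)&(Z<160); q=P[ring]
    print('ring',ring.sum(),np.median(q[:,2]),cv2.minEnclosingCircle(q[:,:2].astype(np.float32)),cv2.minAreaRect(q[:,:2].astype(np.float32)))
    dr=ok&(X>300)&(X<700)&(Y<-180)&(Y>-500)
    for lo,hi in((58,68),(68,82),(88,105)):
        m=dr&(Z>lo)&(Z<hi)&(X<500); q=P[m]
        if len(q)>3: print('dr',lo,hi,len(q),np.median(q,0),cv2.minAreaRect(q[:,:2].astype(np.float32)))
    m=ok&(X>330)&(X<500)&(Y<-120)&(Y>-250)&(Z>70)&(Z<100); q=P[m]
    print('jar',len(q),np.median(q,0),cv2.minAreaRect(q[:,:2].astype(np.float32)))
    m=reg&(Z>100)&(Z<116)&(hsv[...,0]>95)&(hsv[...,0]<125)&(hsv[...,1]>100);q=P[m]
    if len(q):print('mug',len(q),cv2.minAreaRect(q[:,:2].astype(np.float32)))
    x0,x1,y0,y1=(155,255,165,275) if n=='top' else (195,345,215,355)
    c=cv2.resize(p[y0:y1,x0:x1,::-1],None,fx=4,fy=4,interpolation=cv2.INTER_CUBIC); cv2.imwrite(f'pics/{n}0c.png',c)
```

```text
top table z 0.8323894779371221
base ((551.4916381835938, 191.88140869140625), (352.0857849121094, 237.2582244873047), 71.61190795898438) 2534 16.078759325835236
cap 295 ((648.907470703125, 226.76876831054688), (360.319091796875, 55.1235466003418), 76.08442687988281) 213.22647802278868
ring 717 148.86061752303917 ((547.0902099609375, 226.22409057617188), 189.60511779785156) ((592.9166259765625, 195.67019653320312), (374.6814880371094, 177.52413940429688), 56.549110412597656)
dr 58 68 191 [ 457.11486778 -359.59630176   64.72021402] ((464.957275390625, -304.9598388671875), (67.7101058959961, 246.1395721435547), 0.174112468957901)
dr 68 82 657 [ 472.44560363 -363.14970484   73.77471683] ((468.580810546875, -304.2599182128906), (241.90350341796875, 65.47758483886719), 88.89630126953125)
dr 88 105 96 [ 483.93931608 -365.46527324   96.50688777] ((484.5356750488281, -283.01373291015625), (39.47380065917969, 195.74365234375), 7.054410457611084)
jar 339 [ 478.91617742 -213.00754326   84.33949653] ((476.5049133300781, -213.51332092285156), (45.42804718017578, 60.44681930541992), 2.0139813423156
[... 623 characters left out ...]
.30370555   63.61861376] ((471.80401611328125, -299.3315124511719), (242.60935974121094, 61.63412857055664), 82.60232543945312)
dr 68 82 352 [ 474.30353554 -331.70086317   73.82512396] ((475.5947265625, -290.889892578125), (223.4520721435547, 58.22174835205078), 85.88168334960938)
dr 88 105 40 [ 486.42836024 -361.47849015   95.37787278] ((486.8923034667969, -365.5040283203125), (25.696069717407227, 23.561626434326172), 77.20038604736328)
jar 235 [ 478.68737517 -201.86850508   81.16592737] ((476.29730224609375, -208.70278930664062), (63.37431335449219, 46.99142837524414), 89.19286346435547)
mug 196 ((489.7328796386719, 109.75668334960938), (71.71389770507812, 78.63671875), 11.410391807556152)
```

View pics/top0c.png

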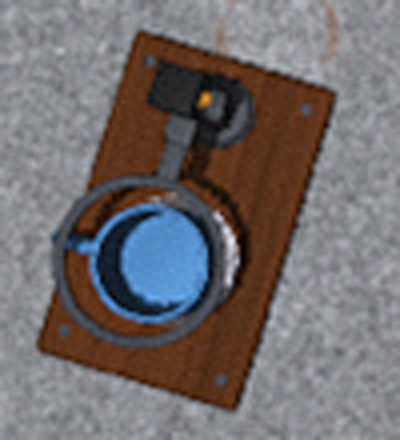

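The crop shows the brass button at top-view pixel (206,189.5), pointing right (world -y). The ring and arm lie below the tube.

Run:
```python
from h import *
def circ(q):
    A=np.c_[2*q[:,:2],np.ones(len(q))]; s=np.linalg.lstsq(A,(q[:,:2]**2).sum(1),rcond=None)[0]; return s[:2],np.sqrt(s[2]+s[:2]@s[:2])
for n in('top','side'):
    z=np.load(f'{n}0.npz'); p,d=z['p'],z['d']; P=cloud(n,d); hsv=cv2.cvtColor(p,cv2.COLOR_RGB2HSV)
    X,Y,Z=P[...,0],P[...,1],P[...,2]
    reg=(d>0)&(X>380)&(X<660)&(Y>0)&(Y<200)
    base=reg&(Z>8)&(Z<25)&(hsv[...,0]<20)&(hsv[...,1]>90); base=cv2.morphologyEx(base.astype(np.uint8),cv2.MORPH_OPEN,np.ones((3,3)))>0
    print(n,'base',cv2.minAreaRect(P[base][:,:2].astype(np.float32)),np.median(Z[base]))
    cap=reg&(Z>195); q=P[cap]; print('cap',len(q),cv2.minAreaRect(q[:,:2].astype(np.float32)),np.percentile(q[:,2],[5,50,95]))
    rg=reg&(Z>140)&(Z<156)&(np.hypot(X-491,Y-109)<60);q=P[rg]; print('ring',len(q),np.median(q[:,2]),cv2.minAreaRect(q[:,:2].astype(np.float32)),circ(q))
    # brass
    br=reg&(Z>150)&(hsv[...,0]>12)&(hsv[...,0]<30)&(hsv[...,1]>130)&(hsv[...,2]>80); v,u=np.nonzero(br)
    if len(v): print('brass',len(v),u.mean(),v.mean(),np.median(P[br],0),ray(n,u.mean(),v.mean(),192))
    dr=(d>0)&(np.hypot(X-472,Y+363)<75)
    m=dr&(Z>55)&(Z<85);q=P[m];print('rim',cv2.minAreaRect(q[:,:2].astype(np.float32)),cv2.minEnclosingCircle(q[:,:2].astype(np.float32)),np.percentile(q[:,2],[5,50,95]))
    m=dr&(hsv[...,0]<20)&(hsv[...,1]>100)&(Z>75); m=cv2.morphologyEx(m.astype(np.uint8),cv2.MORPH_OPEN,np.ones((2,2)))>0
    q=P[m]; v,u=np.nonzero(m); print('knob',len(q),cv2.minAreaRect(q[:,:2].astype(np.float32)),np.percentile(q[:,2],[5,50,95]),u.mean(),v.mean(),ray(n,u.mean(),v.mean(),97))
for n in('top','side'):print(n,'pred knob at rim center',proj(n,[472,-363,99]))
```

```text
top base ((519.3294677734375, 95.26287841796875), (148.6749267578125, 237.3327178955078), 71.99141693115234) 16.092662635494626
cap 158 ((595.8978271484375, 68.26338958740234), (30.927215576171875, 28.430959701538086), 69.72972106933594) [199.31711475 215.67732655 219.65507359]
ring 395 148.68731993001612 ((492.2944641113281, 104.4939956665039), (110.8494644165039, 108.5791015625), 10.676617622375488) (array([492.45701264, 103.81678545]), np.float64(52.00188130718743))
brass 11 205.72727272727272 189.36363636363637 [591.18661642  54.50198327 197.02710003] [590.7165088   55.79510599 192.        ]
rim ((486.96466064453125, -371.00860595703125), (110.5548324584961, 110.04765319824219), 43.64495086669922) ((486.2511291503906, -371.77105712890625), 56.36098861694336) [62.56490215 71.73964231 78.1578816 ]
knob 62 ((485.0317077636719, -251.59710693359375), (273.2479553222656, 18.976083755493164), 88.68065643310547) [ 74.13027651  98.36762928 103.5895534 ] 371.56451612903226 229.2741935483871 [ 482.98384201 -371.80979103   97.        ]
side base ((519.523681640625, 100.51547241210938), (149.
[... 344 characters left out ...]
157836914) (array([491.77476209, 108.952852  ]), np.float64(52.18839093523926))
rim ((487.2844543457031, -364.25048828125), (108.72834777832031, 104.94391632080078), 6.908628940582275) ((485.7931213378906, -366.75909423828125), 58.911582946777344) [60.70256483 68.7204932  74.8462939 ]
knob 47 ((478.9091491699219, -372.4751892089844), (44.80830383300781, 14.632941246032715), 67.6033706665039) [73.36549124 87.56242395 97.51514107] 317.70212765957444 187.38297872340425 [ 480.88888026 -347.28772949   97.        ]
top pred knob at rim center (np.float64(368.53651715018293), np.float64(233.4577149258095))
side pred knob at rim center (np.float64(321.52782851126426), np.float64(184.62483044191887))
```

Request:
apply_moves(
  moves=[
    [0, 0, 0.1225, 0, 0, -0.02, -1],
    [0, 0, 0.1225, 0, 0, -0.02, -1],
    [0, 0, 0.1225, 0, 0, -0.02, -1],
    [0, 0, 0.1225, 0, 0, -0.02, -1],
    [0, 0, 0.1225, 0, 0, -0.02, -1],
  ],
  squeeze=30,
)

```text
clock: 0.6
ee_pos: [150.9, -502.4, 331.6]
tcp_rot: [-3.099, 0.509, 0.001]
ft_force: [-0.8, -0.6, -0.7]
gripper_width: 85.3
gripper_force: 0.0
```

```bash
cat >> h.py <<'E'
from scipy.spatial.transform import Rotation as Ro
def rel(p,yaw=None):
    s=arm.state(); R=Ro.from_rotvec(s['tcp_rot']).as_matrix(); e=s['ee_pos']
    print('t',round(s['clock'],2),'tcp',e.round(1),'x yaw',np.degrees(np.arctan2(R[1,0],R[0,0])).round(2),'tool z',R[:,2].round(3),'shift in tool axes mm',(R.T@(np.array(p)-e)).round(1),'F',s['ft_force'].round(1),'w',round(s['gripper_width'],1))
E
python3 -c "
from h import *
rel([595.6,71,300])"
```

```text
t 0.6 tcp [ 150.9 -502.4  331.6] x yaw -18.66 tool z [-0.     0.001 -1.   ] shift in tool axes mm [ 237.8 -685.6   32.1] F [-0.8 -0.6 -0.7] w 85.3
```

Request:
apply_moves(
  moves=[
    [0, 0, 0, 0.014, -0.04, 0, -1],
    [0, 0, 0, 0.014, -0.04, 0, -1],
    [0, 0, 0, 0.014, -0.04, 0, -1],
    [0, 0, 0, 0.014, -0.04, 0, -1],
    [0, 0, 0, 0.014, -0.04, 0, -1],
    [0, 0, 0, 0.014, -0.04, 0, -1],
    [0, 0, 0, 0.014, -0.04, 0, -1],
    [0, 0, 0, 0.014, -0.04, 0, -1],
    [0, 0, 0, 0.014, -0.04, 0, -1],
  ],
)

```text
clock: 1.5
ee_pos: [384.6, -199.2, 331.1]
tcp_rot: [-3.101, 0.502, 0.001]
ft_force: [0.2, -0.3, -0.3]
gripper_width: 85.4
gripper_force: 0.0
```

Request:
apply_moves(
  moves=[
    [0, 0, 0, 0.014, -0.04, 0, -1],
    [0, 0, 0, 0.014, -0.04, 0, -1],
    [0, 0, 0, 0.014, -0.04, 0, -1],
    [0, 0, 0, 0.014, -0.04, 0, -1],
    [0, 0, 0, 0.014, -0.04, 0, -1],
    [0, 0, 0, 0.014, -0.04, 0, -1],
    [0, 0, 0, 0.014, -0.04, 0.03, -1],
    [0, 0, 0, 0.014, -0.04, 0.03, -1],
    [0, 0, 0, 0, 0, 0, -1],
  ],
)

```text
clock: 2.4
ee_pos: [545.7, -41.1, 280.8]
tcp_rot: [-3.026, 0.209, 0.001]
ft_force: [-0.8, -0.6, -1.2]
gripper_width: 85.4
gripper_force: 0.0
```

```bash
python3 -c "
from h import *
rel([595.6,71,240])
for n in('top','side'):
    p,d=cams.grab_frame(n); cv2.imwrite(f'pics/{n}1.png',p[:,:,::-1]); np.savez(f'{n}1.npz',p=p,d=d)
a=cv2.imread('pics/top1.png')[130:270,150:290]; b=cv2.imread('pics/side1.png')[130:270,160:300]
cv2.imwrite('pics/c1.png',cv2.resize(np.hstack([a,b]),None,fx=2.85,fy=2.85,interpolation=cv2.INTER_CUBIC))
"
```

```text
t 2.4 tcp [545.7 -41.1 280.8] x yaw -7.88 tool z [ 0.007  0.108 -0.994] shift in tool axes mm [  34.5 -112.8   53. ] F [-0.8 -0.6 -1.2] w 85.4
```

View pics/c1.png

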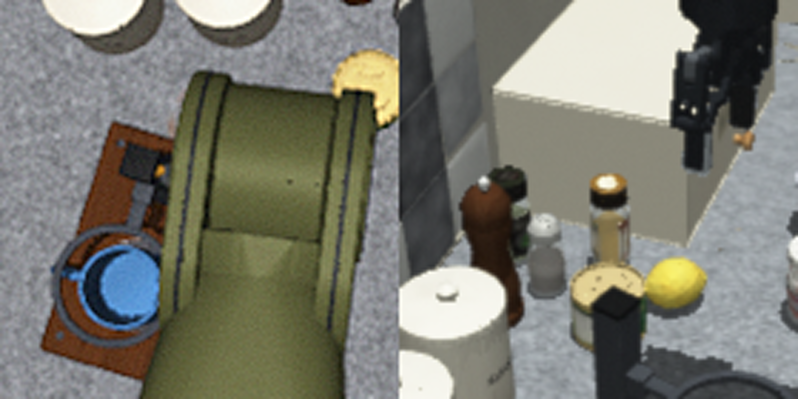

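The tool has tilted and lagged: yaw is -7.9° instead of -18.7°. I'll check the joints.

```bash
python3 -c "
from h import *
print(arm.state()['joint_pos'].round(3),arm.state()['qvel'].round(3))"
```

```text
[-0.141  0.285  0.029  1.32   0.107  3.141] [-0.016 -0.029  0.027  0.01  -0.002 -0.001]
```

Request:
apply_moves(
  moves=[
    [0, 0, 0, 0, 0, 0, -1],
    [0, 0, 0, 0, 0, 0, -1],
  ],
)

```text
clock: 2.7
ee_pos: [546.2, -43.5, 286.5]
tcp_rot: [-3.027, 0.214, -0.012]
ft_force: [-0.3, 0.0, 0.2]
gripper_width: 85.3
gripper_force: 0.0
```

```bash
python3 -c "
from h import *
print(arm.state()['joint_pos'].round(3),arm.state()['qvel'].round(3));rel([595.6,71,280])"
```

```text
[-0.142  0.282  0.031  1.32   0.107  3.141] [-0.001  0.001 -0.    -0.005  0.001 -0.001]
t 2.7 tcp [546.2 -43.5 286.5] x yaw -8.08 tool z [ 0.016  0.106 -0.994] shift in tool axes mm [  32.8 -118.9   19.4] F [-0.3  0.   0.2] w 85.3
```

Joint 6 reached its limit, so I'll use the half-turned grasp.

Request:
apply_moves(
  moves=[
    [0, 0, -0.148, 0, 0, 0, -1],
    [0, 0, -0.148, 0, 0, 0, -1],
    [0, 0, -0.148, 0, 0, 0, -1],
    [0, 0, -0.148, 0, 0, 0, -1],
    [0, 0, -0.148, 0, 0, 0, -1],
    [0, 0, -0.148, 0, 0, 0, -1],
    [0, 0, -0.148, 0, 0, 0, -1],
    [0, 0, -0.148, 0, 0, 0, -1],
    [0, 0, -0.148, 0, 0, 0, -1],
    [0, 0, -0.148, 0, 0, 0, -1],
  ],
)

```text
clock: 3.7
ee_pos: [546.2, -43.5, 286.4]
tcp_rot: [-2.398, -1.91, -0.12]
ft_force: [0.9, -0.3, -0.6]
gripper_width: 85.4
gripper_force: 0.0
```

Request:
apply_moves(
  moves=[
    [0, 0, -0.148, 0, 0, 0, -1],
    [0, 0, -0.148, 0, 0, 0, -1],
    [0, 0, -0.148, 0, 0, 0, -1],
    [0, 0, -0.148, 0, 0, 0, -1],
    [0, 0, -0.148, 0, 0, 0, -1],
    [0, 0, -0.148, 0, 0, 0, -1],
    [0, 0, -0.148, 0, 0, 0, -1],
    [0, 0, -0.148, 0, 0, 0, -1],
    [0, 0, -0.148, 0, 0, 0, -1],
    [0, 0, -0.148, 0, 0, 0, -1],
  ],
)

```text
clock: 4.7
ee_pos: [546.2, -43.5, 286.5]
tcp_rot: [-0.494, -3.097, -0.169]
ft_force: [0.1, 0.5, -0.6]
gripper_width: 84.9
gripper_force: 0.0
```

```bash
cat >> h.py <<'E'
def fix(yaw):
    R=Ro.from_rotvec(arm.state()['tcp_rot']); T=Ro.from_euler('z',yaw,degrees=True)*Ro.from_euler('x',180,degrees=True)
    print('fix turn (tool) rad',(R.inv()*T).as_rotvec().round(4))
E
python3 -c "
from h import *
rel([595.6,71,250]);fix(161.6);print(arm.state()['joint_pos'].round(3))"
```

```text
t 4.7 tcp [546.2 -43.5 286.5] x yaw 161.91 tool z [ 0.016  0.106 -0.994] shift in tool axes mm [-12.1 119.6  49.2] F [ 0.1  0.5 -0.6] w 84.9
fix turn (tool) rad [ 0.1059 -0.0183  0.0045]
[-0.142  0.282  0.031  1.319  0.107  0.175]
```

Fix the tilt, then recompute.

Request:
apply_moves(
  moves=[
    [0.1059, -0.0183, 0.0045, 0, 0, 0, -1],
    [0, 0, 0, 0, 0, 0, -1],
  ],
)

```text
clock: 4.9
ee_pos: [546.6, -41.8, 286.5]
tcp_rot: [-0.507, -3.1, -0.001]
ft_force: [0.5, -0.7, -0.7]
gripper_width: 85.6
gripper_force: 0.0
```

```bash
python3 -c "
from h import *
rel([595.6,71,250]);fix(161.6)"
```

```text
t 4.9 tcp [546.6 -41.8 286.5] x yaw 161.41 tool z [-0.     0.001 -1.   ] shift in tool axes mm [-10.5 122.5  36.5] F [ 0.5 -0.7 -0.7] w 85.6
fix turn (tool) rad [ 0.0003 -0.0006 -0.0033]
```

Request:
apply_moves(
  moves=[
    [0, 0, -0.003, -0.0025, 0.03, 0, -1],
    [0, 0, 0, -0.0025, 0.03, 0, -1],
    [0, 0, 0, -0.0025, 0.03, 0.013, -1],
    [0, 0, 0, -0.003, 0.0325, 0.023, -1],
    [0, 0, 0, 0, 0, 0, -1],
  ],
)

```text
clock: 5.4
ee_pos: [594.8, 72.5, 246.4]
tcp_rot: [-0.499, -3.095, -0.003]
ft_force: [-1.2, -0.6, -0.5]
gripper_width: 85.3
gripper_force: 0.0
```

```bash
python3 -c "
from h import *
rel([595.6,71,180]);fix(161.6)
for n in('top','side'):
    p,d=cams.grab_frame(n); cv2.imwrite(f'pics/{n}2.png',p[:,:,::-1]); np.savez(f'{n}2.npz',p=p,d=d)
b=cv2.imread('pics/side2.png')[160:300,170:310]
cv2.imwrite('pics/c2.png',cv2.resize(b,None,fx=4,fy=4,interpolation=cv2.INTER_CUBIC))
e=arm.state()['ee_pos'];print(proj('side',e))
"
```

```text
t 5.4 tcp [594.8  72.5 246.4] x yaw 161.68 tool z [-0.006  0.003 -1.   ] shift in tool axes mm [-1.7 -1.3 66.4] F [-1.2 -0.6 -0.5] w 85.3
fix turn (tool) rad [ 0.001  -0.0068  0.0013]
(np.float64(236.1368167574784), np.float64(221.74122968217287))
```

View pics/c2.png

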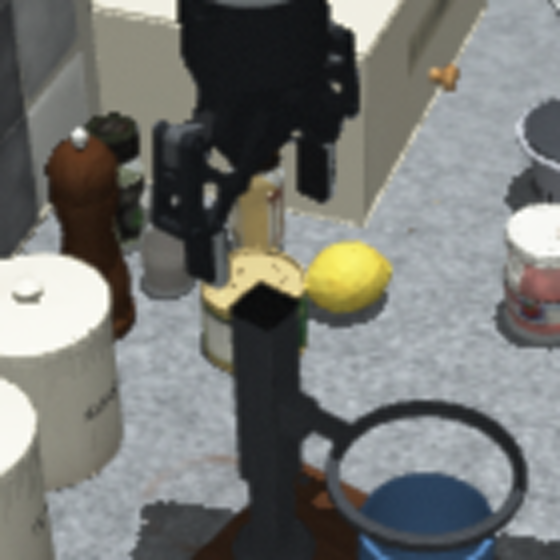

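The crop shows the tube cap at about (236.5,236) in the side view. The open fingers straddle it from above, with tips near (222,231) and (250,209.5). Now I'll check the offset with the depth data.

Run:
```python
from h import *
e=np.array([594.8,72.5]); a=np.radians(161.68); ex=np.array([np.cos(a),np.sin(a)]); ey=np.array([np.sin(a),-np.cos(a)]) # tool y
z=np.load('side2.npz'); P=cloud('side',z['d']); 
D=P[...,:2]-e; x=D@ex;y=D@ey;Z=P[...,2]
m=(z['d']>0)&(abs(x)<60)&(abs(y)<75)&(Z>228)&(Z<275)
for s in(-1,1):
    k=m&(s*y>20); 
    print(s,k.sum(),'z',np.percentile(Z[k],[0,2,10]).round(1),'x',np.percentile(x[k],[2,50,98]).round(1),'y',np.percentile(y[k],[2,50,98]).round(1))
k=(z['d']>0)&(abs(x)<40)&(abs(y)<40)&(Z>190)&(Z<222); print('cap',k.sum(),'x',np.percentile(x[k],[2,98]),'y',np.percentile(y[k],[2,98]),'z',np.percentile(Z[k],98))
k&=Z>210; print('captop',k.sum(),'x',np.percentile(x[k],[2,98]),'y',np.percentile(y[k],[2,98]),'mean',x[k].mean(),y[k].mean())
```

```text
-1 56 z [258.  259.2 260.2] x [-8.9  3.4 13.1] y [-50.8 -42.7 -40.5]
1 45 z [259.1 259.3 261.1] x [-7.3  7.  12.1] y [42.4 50.3 57.8]
cap 233 x [-15.16498839  13.63909084] y [-12.71888208  15.67819273] z 215.37538286493194
captop 123 x [-15.18787394  13.38889869] y [-12.73652744  15.51094437] mean 0.056651287920797135 2.253315852417393
```

Request:
apply_moves(
  moves=[
    [0.001, -0.0065, 0, -0.002, 0, 0.015, -1],
    [0, 0, 0, 0, 0, 0.015, -1],
    [0, 0, 0, 0, 0, 0.015, -1],
    [0, 0, 0, 0, 0, 0.015, -1],
    [0, 0, 0, 0, 0, 0.0145, -1],
    [0, 0, 0, 0, 0, 0, 0],
    [0, 0, 0, 0, 0, 0, 0],
  ],
  squeeze=30,
)

```text
clock: 6.2
ee_pos: [597.2, 68.1, 175.8]
tcp_rot: [0.507, 3.096, -0.002]
ft_force: [-0.8, -0.1, -0.7]
gripper_width: 59.2
gripper_force: 0.0
```

```bash
python3 -c "
from h import *
rel([595.6,71,172]);fix(161.6);print(arm.grasp_offset)"
```

```text
t 6.2 tcp [597.2  68.1 175.8] x yaw 161.4 tool z [ 0.004 -0.002 -1.   ] shift in tool axes mm [2.5 2.2 3.8] F [-0.8 -0.1 -0.7] w 59.2
fix turn (tool) rad [-0.0007  0.0046 -0.0035]
18.700000000000003
```

Request:
apply_moves(
  moves=[
    [0, 0.004, -0.003, 0.001, 0.003, 0.003, 0],
    [0, 0, 0, 0, 0, 0, 0],
    [0, 0, 0, 0, 0, 0, 0],
  ],
)

```text
clock: 6.5
ee_pos: [597.6, 72.2, 172.3]
tcp_rot: [0.501, 3.101, -0.002]
ft_force: [-0.2, -0.5, 0.9]
gripper_width: 42.8
gripper_force: 0.5
```

```bash
python3 -c "
from h import *
rel([597,71.8,172]);fix(161.6)
p,d=cams.grab_frame('side');cv2.imwrite('pics/s3.png',cv2.resize(p[170:290,180:300,::-1],None,fx=5,fy=5,interpolation=cv2.INTER_CUBIC))
rel([597,71.8,172])
e=arm.state()['ee_pos'][:2]; a=np.radians(161.6); ex=np.array([np.cos(a),np.sin(a)]); ey=np.array([np.sin(a),-np.cos(a)])
P=cloud('side',d);D=P[...,:2]-e; x=D@ex;y=D@ey;Z=P[...,2];ok=d>0
k=ok&(abs(x)<40)&(abs(y)<22)&(Z>208)&(Z<222);print('cap',k.sum(),np.percentile(x[k],[2,98]),np.percentile(y[k],[2,98]))
k=ok&(abs(x)<25)&(y>24)&(y<50)&(Z>180)&(Z<200);print('near finger',k.sum(),np.percentile(x[k],[2,98]),np.percentile(y[k],[2,98]))
k=ok&(abs(x)<25)&(y<-24)&(y>-50)&(Z>180)&(Z<220);print('far finger',k.sum(),k.sum() and (np.percentile(x[k],[2,98]),np.percentile(y[k],[2,98])))
"
```

```text
t 6.5 tcp [597.6  72.2 172.3] x yaw 161.66 tool z [ 0.001 -0.002 -1.   ] shift in tool axes mm [ 0.4 -0.6  0.3] F [-0.2 -0.5  0.9] w 42.8
fix turn (tool) rad [-0.0013  0.001   0.001 ]
t 6.55 tcp [597.5  72.3 172.2] x yaw 161.66 tool z [ 0.    -0.001 -1.   ] shift in tool axes mm [ 0.3 -0.6  0.2] F [-0.8 -0.5  1. ] w 42.4
cap 117 [-9.44758767 15.99063624] [-21.55019062  15.34285521]
near finger 64 [-5.18216598 13.09769546] [24.71255697 38.74381479]
far finger 17 (array([ 7.14214619, 15.01617188]), array([-43.14715117, -24.02321313]))
```

View pics/s3.png

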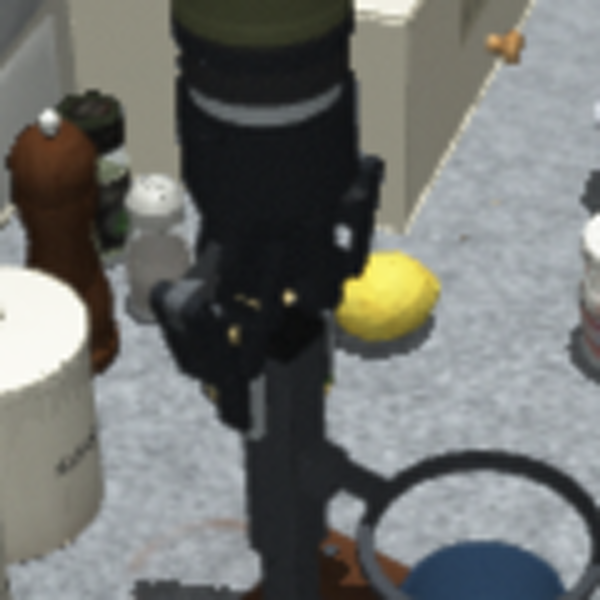

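The fingers straddle the tube just below its cap, with the near finger at crop (240,400). Close.

Request:
apply_moves(
  moves=[
    [0, 0, 0, 0, 0, 0, 0.2],
    [0, 0, 0, 0, 0, 0, 0.2],
  ],
  squeeze=30,
)

```text
clock: 6.75
ee_pos: [597.2, 72.4, 171.8]
tcp_rot: [-0.501, -3.101, 0.002]
ft_force: [0.3, -2.2, 0.3]
gripper_width: 34.3
gripper_force: 0.8
```

Request:
apply_moves(
  moves=[
    [0, 0, 0, 0, 0, 0, 0.35],
    [0, 0, 0, 0, 0, 0, 0.35],
    [0, 0, 0, 0, 0, 0, 0.35],
  ],
)

```text
clock: 7.05
ee_pos: [596.3, 69.9, 171.6]
tcp_rot: [-0.502, -3.1, 0.01]
ft_force: [-2.6, -8.0, 2.9]
gripper_width: 28.1
gripper_force: 24.0
```

Request:
apply_moves(
  moves=[
    [0, 0, 0, 0, 0, 0, 1],
    [0, 0, 0, 0, 0, 0, 1],
    [0, 0, 0, 0, 0, 0, 1],
    [0, 0, 0, 0, 0, 0, 1],
  ],
)

```text
clock: 7.45
ee_pos: [596.4, 69.9, 171.6]
tcp_rot: [-0.503, -3.1, 0.01]
ft_force: [-1.7, -8.3, 1.9]
gripper_width: 28.5
gripper_force: 29.3
```

```bash
python3 -c "
from h import *
rel([597,71.8,172]);fix(161.6);print(arm.state()['gripper_force'])"
```

```text
t 7.45 tcp [596.4  69.9 171.6] x yaw 161.58 tool z [-0.002 -0.006 -1.   ] shift in tool axes mm [-0.   2.  -0.4] F [-1.7 -8.3  1.9] w 28.5
fix turn (tool) rad [-0.0064  0.0001 -0.0003]
29.29248825812465
```

Request:
apply_moves(
  moves=[
    [0, 0, 0, 0, -0.0012, 0, 1],
    [0, 0, 0, 0, -0.0012, 0, 1],
    [0, 0, 0, 0, 0, 0, 1],
  ],
  squeeze=40,
)

```text
clock: 7.75
ee_pos: [596.4, 70.0, 171.6]
tcp_rot: [-0.501, -3.101, 0.002]
ft_force: [-0.1, -2.1, 0.5]
gripper_width: 28.0
gripper_force: 39.4
```

Request:
apply_moves(
  moves=[
    [0, 0, 0, 0, 0, -0.001, 1],
    [0, 0, 0, 0, 0, -0.001, 1],
    [0, 0, 0, 0, 0, -0.001, 1],
    [0, 0, 0, 0, 0, 0, 1],
  ],
)

```text
clock: 8.15
ee_pos: [596.3, 70.0, 173.9]
tcp_rot: [-0.5, -3.1, 0.003]
ft_force: [2.5, -3.7, -7.6]
gripper_width: 27.8
gripper_force: 40.2
```

Request:
apply_moves(
  moves=[
    [0, 0, 0, 0, 0, -0.001, 1],
    [0, 0, 0, 0, 0, -0.001, 1],
    [0, 0, 0, 0, 0, 0, 1],
  ],
)

```text
clock: 8.45
ee_pos: [596.3, 70.0, 176.7]
tcp_rot: [-0.501, -3.101, 0.003]
ft_force: [2.3, -2.5, -6.9]
gripper_width: 27.7
gripper_force: 40.1
```

Request:
apply_moves(
  moves=[
    [0, 0, 0, 0, 0, -0.002, 1],
    [0, 0, 0, 0, 0, -0.002, 1],
    [0, 0, 0, 0, 0, -0.002, 1],
    [0, 0, 0, 0, 0, -0.002, 1],
    [0, 0, 0, 0, 0, -0.002, 1],
    [0, 0, 0, 0, 0, -0.002, 1],
    [0, 0, 0, 0, 0, -0.002, 1],
    [0, 0, 0, 0, 0, -0.002, 1],
    [0, 0, 0, 0, 0, -0.002, 1],
  ],
)

```text
clock: 9.35
ee_pos: [596.3, 70.0, 194.8]
tcp_rot: [-0.501, -3.101, 0.002]
ft_force: [2.7, -4.8, -9.0]
gripper_width: 28.0
gripper_force: 40.9
```

```bash
python3 -c "
from h import *
rel([596.4,70,200])
p,d=cams.grab_frame('side');P=cloud('side',d);X,Y,Z=P[...,0],P[...,1],P[...,2]
rg=(d>0)&(Z>140)&(Z<200)&(np.hypot(X-491,Y-109)<60);print('ring z',np.median(Z[rg]),'was 145.7')
cv2.imwrite('pics/s4.png',p[:,:,::-1])"
```

```text
t 9.35 tcp [596.3  70.  194.8] x yaw 161.65 tool z [-0.001 -0.001 -1.   ] shift in tool axes mm [-0.1  0.  -5.2] F [ 2.7 -4.8 -9. ] w 28.0
ring z 166.98086839708267 was 145.7
```

The tube follows the gripper. Now I'll feel for the hole.

Request:
apply_moves(
  moves=[
    [0, 0, 0, 0, 0, -0.001, 1],
    [0, 0, 0, 0, 0, -0.001, 1],
    [0, 0, 0, 0, 0, -0.001, 1],
    [0, 0, 0, 0, 0, -0.001, 1],
  ],
)

```text
clock: 9.8
ee_pos: [596.2, 70.0, 198.6]
tcp_rot: [-0.501, -3.101, 0.003]
ft_force: [2.3, -4.2, -7.9]
gripper_width: 27.7
gripper_force: 40.8
```

Request:
apply_moves(
  moves=[
    [0, 0, 0, 0, 0, -0.001, 1],
    [0, 0, 0, 0, 0, -0.001, 1],
  ],
)

```text
clock: 10.0
ee_pos: [596.3, 70.0, 200.6]
tcp_rot: [-0.501, -3.101, 0.003]
ft_force: [2.2, -3.8, -8.2]
gripper_width: 28.0
gripper_force: 40.8
```

Request:
apply_moves(
  moves=[
    [0, 0, 0, 0, 0, -0.001, 1],
    [0, 0, 0, 0, 0, -0.001, 1],
  ],
)

```text
clock: 10.2
ee_pos: [596.3, 70.0, 202.6]
tcp_rot: [-0.501, -3.101, 0.002]
ft_force: [2.3, -4.7, -7.9]
gripper_width: 27.3
gripper_force: 40.8
```

Request:
apply_moves(
  moves=[
    [0, 0, 0, 0, 0, -0.001, 1],
    [0, 0, 0, 0, 0, 0, 1],
  ],
)

```text
clock: 10.4
ee_pos: [596.3, 70.0, 203.8]
tcp_rot: [-0.501, -3.101, 0.002]
ft_force: [0.9, -4.4, -6.4]
gripper_width: 28.1
gripper_force: 40.9
```

Request:
apply_moves(
  moves=[
    [0, 0, 0, 0, 0, -0.001, 1],
    [0, 0, 0, 0, 0, -0.001, 1],
  ],
)

```text
clock: 10.6
ee_pos: [596.3, 70.0, 205.5]
tcp_rot: [-0.501, -3.101, 0.003]
ft_force: [2.8, -4.8, -8.3]
gripper_width: 27.9
gripper_force: 40.8
```

Request:
apply_moves(
  moves=[
    [0, 0, 0, 0, 0, -0.001, 1],
    [0, 0, 0, 0, 0, -0.0005, 1],
  ],
)

```text
clock: 10.8
ee_pos: [596.3, 70.0, 207.1]
tcp_rot: [-0.501, -3.101, 0.003]
ft_force: [3.1, -3.7, -8.2]
gripper_width: 27.4
gripper_force: 40.8
```

Request:
apply_moves(
  moves=[
    [0, 0, 0, 0, 0, -0.001, 1],
    [0, 0, 0, 0, 0, -0.0005, 1],
  ],
)

```text
clock: 11.0
ee_pos: [596.3, 70.0, 208.7]
tcp_rot: [-0.501, -3.101, 0.003]
ft_force: [0.6, -4.9, -1.8]
gripper_width: 27.7
gripper_force: 41.2
```

Request:
apply_moves(
  moves=[
    [0, 0, 0, 0, 0, 0, 1],
  ],
)

```text
clock: 11.1
ee_pos: [596.4, 70.0, 209.4]
tcp_rot: [0.501, 3.101, -0.002]
ft_force: [0.1, -4.8, -2.0]
gripper_width: 27.3
gripper_force: 41.0
```

Request:
apply_moves(
  moves=[
    [0, 0, 0, 0, 0, -0.0005, 1],
    [0, 0, 0, 0, 0, -0.0005, 1],
  ],
)

```text
clock: 11.3
ee_pos: [596.3, 70.0, 209.9]
tcp_rot: [-0.501, -3.101, 0.002]
ft_force: [1.3, -5.0, -4.8]
gripper_width: 28.0
gripper_force: 40.8
```

Request:
apply_moves(
  moves=[
    [0, 0, 0, 0, 0, -0.0005, 1],
    [0, 0, 0, 0, 0, 0, 1],
  ],
)

```text
clock: 11.5
ee_pos: [596.3, 70.0, 210.2]
tcp_rot: [-0.501, -3.101, 0.002]
ft_force: [1.2, -5.3, -4.0]
gripper_width: 28.2
gripper_force: 40.8
```

Request:
apply_moves(
  moves=[
    [0, 0, 0, 0, 0, -0.0005, 1],
    [0, 0, 0, 0, 0, 0, 1],
  ],
)

```text
clock: 11.7
ee_pos: [596.3, 70.0, 210.6]
tcp_rot: [-0.501, -3.101, 0.002]
ft_force: [0.9, -5.7, -4.6]
gripper_width: 27.6
gripper_force: 40.8
```

Request:
apply_moves(
  moves=[
    [0, 0, 0, 0, 0, -0.0005, 1],
    [0, 0, 0, 0, 0, 0, 1],
  ],
)

```text
clock: 11.9
ee_pos: [596.3, 70.0, 211.1]
tcp_rot: [-0.501, -3.101, 0.002]
ft_force: [1.6, -5.3, -4.8]
gripper_width: 28.0
gripper_force: 40.8
```

Request:
apply_moves(
  moves=[
    [0, 0, 0, 0, 0, -0.0005, 1],
    [0, 0, 0, 0, 0, 0, 1],
  ],
)

```text
clock: 12.1
ee_pos: [596.3, 70.0, 211.6]
tcp_rot: [-0.501, -3.101, 0.003]
ft_force: [1.1, -4.0, -5.3]
gripper_width: 27.8
gripper_force: 40.8
```

Request:
apply_moves(
  moves=[
    [0, 0, 0, 0, 0, -0.0005, 1],
    [0, 0, 0, 0, 0, 0, 1],
  ],
)

```text
clock: 12.3
ee_pos: [596.3, 70.0, 212.1]
tcp_rot: [-0.501, -3.101, 0.002]
ft_force: [1.7, -5.9, -4.9]
gripper_width: 28.0
gripper_force: 40.8
```

Request:
apply_moves(
  moves=[
    [0, 0, 0, 0, 0, -0.0005, 1],
    [0, 0, 0, 0, 0, 0, 1],
  ],
)

```text
clock: 12.5
ee_pos: [596.3, 70.0, 212.7]
tcp_rot: [-0.501, -3.101, 0.002]
ft_force: [0.7, -5.0, -5.4]
gripper_width: 27.8
gripper_force: 40.8
```

Request:
apply_moves(
  moves=[
    [0, 0, 0, 0, 0, -0.0005, 1],
    [0, 0, 0, 0, 0, 0, 1],
  ],
)

```text
clock: 12.7
ee_pos: [596.3, 70.0, 213.0]
tcp_rot: [-0.501, -3.101, 0.002]
ft_force: [1.2, -5.3, -5.0]
gripper_width: 27.8
gripper_force: 40.8
```

Request:
apply_moves(
  moves=[
    [0, 0, 0, 0, 0, -0.0005, 1],
    [0, 0, 0, 0, 0, 0, 1],
  ],
)

```text
clock: 12.9
ee_pos: [596.3, 70.0, 213.5]
tcp_rot: [-0.501, -3.101, 0.003]
ft_force: [1.8, -5.1, -4.6]
gripper_width: 28.0
gripper_force: 40.8
```

Request:
apply_moves(
  moves=[
    [0, 0, 0, 0, 0, -0.0005, 1],
    [0, 0, 0, 0, 0, 0, 1],
  ],
)

```text
clock: 13.1
ee_pos: [596.3, 70.0, 214.0]
tcp_rot: [-0.501, -3.101, 0.003]
ft_force: [1.6, -4.8, -6.0]
gripper_width: 28.0
gripper_force: 40.8
```

Request:
apply_moves(
  moves=[
    [0, 0, 0, 0, 0, -0.0005, 1],
    [0, 0, 0, 0, 0, 0, 1],
  ],
)

```text
clock: 13.3
ee_pos: [596.3, 70.0, 214.5]
tcp_rot: [-0.501, -3.101, 0.002]
ft_force: [2.4, -5.3, -5.5]
gripper_width: 28.0
gripper_force: 40.8
```

```bash
python3 -c "
from h import *
rel([596.4,70,200])
p,d=cams.grab_frame('side');P=cloud('side',d);X,Y,Z=P[...,0],P[...,1],P[...,2]
rg=(d>0)&(Z>140)&(Z<210)&(np.hypot(X-491,Y-109)<56);print('ring z',np.median(Z[rg]),np.percentile(Z[rg],[10,90]),'was 145.7')
"
```

```text
t 13.3 tcp [596.3  70.  214.5] x yaw 161.65 tool z [-0.001 -0.001 -1.   ] shift in tool axes mm [-0.1  0.  14.5] F [ 2.4 -5.3 -5.5] w 28.0
ring z 186.5511660789532 [182.20305179 188.60543635] was 145.7
```

Request:
apply_moves(
  moves=[
    [0, 0, 0, 0, 0, -0.0005, 1],
    [0, 0, 0, 0, 0, 0, 1],
  ],
)

```text
clock: 13.55
ee_pos: [596.3, 70.0, 214.9]
tcp_rot: [-0.501, -3.101, 0.003]
ft_force: [2.7, -5.0, -6.8]
gripper_width: 28.1
gripper_force: 40.8
```

Request:
apply_moves(
  moves=[
    [0, 0, 0, 0, 0, -0.0005, 1],
    [0, 0, 0, 0, 0, 0, 1],
  ],
)

```text
clock: 13.75
ee_pos: [596.3, 70.0, 215.2]
tcp_rot: [-0.501, -3.101, 0.003]
ft_force: [2.3, -4.3, -7.1]
gripper_width: 28.2
gripper_force: 40.7
```

Request:
apply_moves(
  moves=[
    [0, 0, 0, 0, 0, -0.0005, 1],
    [0, 0, 0, 0, 0, 0, 1],
  ],
)

```text
clock: 13.95
ee_pos: [596.3, 70.0, 215.3]
tcp_rot: [-0.501, -3.1, 0.003]
ft_force: [2.7, -5.1, -8.7]
gripper_width: 27.5
gripper_force: 40.6
```

Request:
apply_moves(
  moves=[
    [0, 0, 0, 0, 0, -0.0005, 1],
    [0, 0, 0, 0, 0, 0, 1],
  ],
)

```text
clock: 14.15
ee_pos: [596.2, 70.0, 215.4]
tcp_rot: [-0.501, -3.1, 0.003]
ft_force: [3.5, -4.8, -10.2]
gripper_width: 27.8
gripper_force: 40.6
```

The tube has stopped dead: force is rising with no motion. I'll back off and check that it's held from below.

Request:
apply_moves(
  moves=[
    [0, 0, 0, 0, 0, 0.001, 1],
    [0, 0, 0, 0, 0, 0.001, 1],
    [0, 0, 0, 0, 0, 0, 1],
  ],
)

```text
clock: 14.45
ee_pos: [596.3, 70.0, 214.6]
tcp_rot: [-0.501, -3.101, 0.002]
ft_force: [1.3, -4.9, -3.9]
gripper_width: 27.9
gripper_force: 40.8
```

Request:
apply_moves(
  moves=[
    [0, 0, 0, 0, 0, 0.001, 1],
    [0, 0, 0, 0, 0, 0, 1],
  ],
)

```text
clock: 14.65
ee_pos: [596.3, 70.0, 213.8]
tcp_rot: [-0.501, -3.101, 0.002]
ft_force: [1.0, -5.9, -4.2]
gripper_width: 28.4
gripper_force: 40.9
```

Request:
apply_moves(
  moves=[
    [0, 0, 0, 0, 0, 0.001, 1],
    [0, 0, 0, 0, 0, 0, 1],
  ],
)

```text
clock: 14.85
ee_pos: [596.3, 70.0, 212.9]
tcp_rot: [-0.501, -3.101, 0.002]
ft_force: [1.0, -4.7, -3.4]
gripper_width: 27.9
gripper_force: 40.9
```

Request:
apply_moves(
  moves=[
    [0, 0, 0, 0, 0, 0.0005, 1],
    [0, 0, 0, 0, 0, 0, 1],
  ],
)

```text
clock: 15.05
ee_pos: [596.3, 70.0, 212.5]
tcp_rot: [-0.501, -3.101, 0.002]
ft_force: [0.9, -5.0, -2.7]
gripper_width: 27.7
gripper_force: 41.0
```

Request:
apply_moves(
  moves=[
    [0, 0, 0, 0, 0, 0.0005, 1],
    [0, 0, 0, 0, 0, 0, 1],
  ],
)

```text
clock: 15.25
ee_pos: [596.4, 70.0, 212.3]
tcp_rot: [0.501, 3.101, -0.002]
ft_force: [0.1, -5.6, -1.5]
gripper_width: 27.9
gripper_force: 41.0
```

```bash
python3 -c "
from h import *
rel([596.4,70,200])
for n in('top','side'):
  p,d=cams.grab_frame(n);P=cloud(n,d);X,Y,Z=P[...,0],P[...,1],P[...,2]
  rg=(d>0)&(Z>140)&(Z<210)&(np.hypot(X-491,Y-109)<56);print('ring z',np.median(Z[rg]),np.percentile(Z[rg],[10,90]))
  cv2.imwrite(f'pics/{n}5.png',p[:,:,::-1])
a=cv2.imread('pics/top5.png')[150:280,140:280]; b=cv2.imread('pics/side5.png')[190:320,180:320]
cv2.imwrite('pics/c5.png',cv2.resize(np.hstack([a,b]),None,fx=2.85,fy=2.85,interpolation=cv2.INTER_CUBIC))
"
```

```text
t 15.25 tcp [596.4  70.  212.3] x yaw 161.65 tool z [-0.    -0.001 -1.   ] shift in tool axes mm [-0.   0.  12.3] F [ 0.1 -5.6 -1.5] w 27.9
ring z 187.4831935101545 [184.41908608 189.88393545]
ring z 184.38630498454796 [180.16863263 186.49394363]
```

View pics/c5.png

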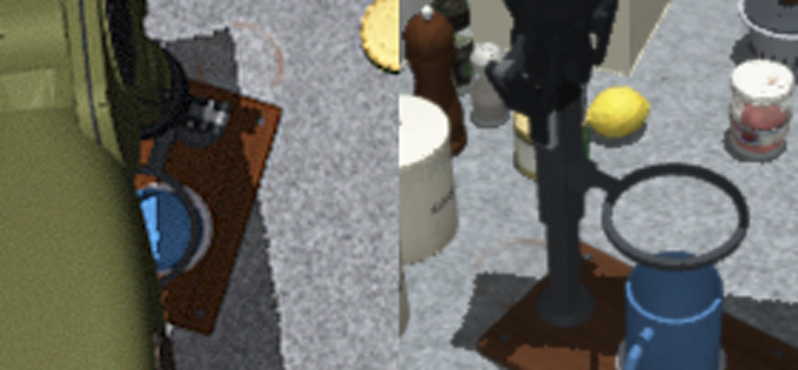

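The ring is now raised well above the mug, at side-view crop (675,215), and the gripper is still at the tube's top. One more downward test.

Request:
apply_moves(
  moves=[
    [0, 0, 0, 0, 0, 0.0005, 1],
    [0, 0, 0, 0, 0, 0, 1],
  ],
)

```text
clock: 15.55
ee_pos: [596.4, 70.0, 212.3]
tcp_rot: [0.501, 3.101, -0.002]
ft_force: [-0.7, -4.6, 2.0]
gripper_width: 27.8
gripper_force: 41.1
```

Request:
apply_moves(
  moves=[
    [0, 0, 0, 0, 0, 0.0005, 1],
    [0, 0, 0, 0, 0, 0, 1],
  ],
)

```text
clock: 15.75
ee_pos: [596.4, 70.0, 212.2]
tcp_rot: [0.501, 3.1, -0.002]
ft_force: [-0.7, -4.8, 2.4]
gripper_width: 27.7
gripper_force: 41.1
```

Request:
apply_moves(
  moves=[
    [0, 0, 0, 0, 0, 0.0005, 1],
    [0, 0, 0, 0, 0, 0, 1],
  ],
)

```text
clock: 15.95
ee_pos: [596.4, 70.0, 212.1]
tcp_rot: [0.501, 3.1, -0.002]
ft_force: [-1.4, -4.2, 3.1]
gripper_width: 28.0
gripper_force: 41.2
```

The tube is locked in both directions. Open and retreat upward.

Request:
apply_moves(
  moves=[
    [0, 0, 0, 0, 0, -0.001, 1],
    [0, 0, 0, 0, 0, 0, 0.2],
    [0, 0, 0, 0, 0, 0, -0.2],
    [0, 0, 0, 0, 0, 0, -0.6],
    [0, 0, 0, 0, 0, 0, -1],
    [0, 0, 0, 0, 0, 0, -1],
    [0, 0, 0, 0, 0, 0, -1],
  ],
)

```text
clock: 16.65
ee_pos: [596.4, 70.3, 211.1]
tcp_rot: [-0.5, -3.101, 0.002]
ft_force: [-0.7, 0.0, -1.1]
gripper_width: 85.6
gripper_force: 0.0
```

Request:
apply_moves(
  moves=[
    [0, 0, 0, 0, 0, -0.015, -1],
    [0, 0, 0, 0, 0, -0.025, -1],
    [0, 0, 0, 0, 0, -0.03, -1],
    [0, 0, 0, 0, 0, -0.03, -1],
    [0, 0, 0, 0, -0.03, 0, -1],
    [0, 0, 0, 0, -0.03, 0, -1],
    [0, 0, 0, 0, -0.04, 0, -1],
    [0, 0, 0, 0, -0.04, 0, -1],
    [0, 0, 0, 0, -0.04, 0, -1],
    [0, 0, 0, 0, -0.04, 0, -1],
  ],
)

```text
clock: 17.65
ee_pos: [526.6, -139.8, 311.5]
tcp_rot: [-0.5, -3.101, 0.002]
ft_force: [1.2, 0.4, -0.1]
gripper_width: 85.2
gripper_force: 0.0
```

Run:
```python
from h import *
rel([486,-367,300]);fix(161.6);print(arm.state()['joint_pos'].round(3))
def circ(q):
    A=np.c_[2*q[:,:2],np.ones(len(q))]; s=np.linalg.lstsq(A,(q[:,:2]**2).sum(1),rcond=None)[0]; return s[:2],np.sqrt(s[2]+s[:2]@s[:2])
for n in('top','side'):
  p,d=cams.grab_frame(n);P=cloud(n,d);X,Y,Z=P[...,0],P[...,1],P[...,2];hsv=cv2.cvtColor(p,cv2.COLOR_RGB2HSV)
  np.savez(f'{n}6.npz',p=p,d=d);cv2.imwrite(f'pics/{n}6.png',p[:,:,::-1])
  rg=(d>0)&(Z>170)&(Z<200)&(np.hypot(X-491,Y-107)<60);q=P[rg];print(n,'ring',rg.sum(),circ(q),cv2.minAreaRect(q[:,:2].astype(np.float32))[:2],np.median(Z[rg]),np.percentile(Z[rg],[10,90]))
  br=(d>0)&(np.hypot(X-591,Y-56)<25)&(Z>150)&(hsv[...,0]>12)&(hsv[...,0]<30)&(hsv[...,1]>130)&(hsv[...,2]>80)
  print('brass',br.sum(),np.median(P[br],0) if br.any() else '')
  m=(d>0)&(hsv[...,0]<20)&(hsv[...,1]>100)&(np.hypot(X-486,Y+369)<35)&(Z>75); q=P[m]; v,u=np.nonzero(m)
  print('knob',len(q),np.median(q,0) if len(q) else '',cv2.minAreaRect(q[:,:2].astype(np.float32)) if len(q) else '')
  m=(d>0)&(np.hypot(X-486,Y+369)<75)&(Z>55)&(Z<85);q=P[m]; print('rim',cv2.minAreaRect(q[:,:2].astype(np.float32)) if len(q) else '')
a=cv2.imread('pics/top6.png')[160:280,150:290]; b=cv2.imread('pics/side6.png')[190:310,190:330]
cv2.imwrite('pics/c6.png',cv2.resize(np.hstack([a,b]),None,fx=2.85,fy=2.85,interpolation=cv2.INTER_CUBIC))
```

```text
t 17.65 tcp [ 526.6 -139.8  311.5] x yaw 161.68 tool z [-0.    -0.001 -1.   ] shift in tool axes mm [ -32.9 -228.4   11.7] F [ 1.2  0.4 -0.1] w 85.2
fix turn (tool) rad [-0.0011 -0.      0.0013]
[-2.590e-01  2.760e-01  9.100e-02  1.386e+00 -1.000e-03  6.100e-02]
top ring 427 (array([492.3700488, 103.7569258]), np.float64(52.111648166821766)) ((491.7806701660156, 104.36100006103516), (109.94625854492188, 110.5863265991211)) 187.18108474594936 [184.23655083 190.53886614]
brass 15 [590.07198529  56.88487712 196.53953167]
knob 60 [ 486.29670968 -369.64011282   97.55076078] ((485.0468444824219, -369.88623046875), (20.889371871948242, 18.8459415435791), 88.73836517333984)
rim ((486.8939514160156, -371.28564453125), (109.97816467285156, 111.03961181640625), 17.440793991088867)
side ring 572 (array([491.84994035, 108.9769313 ]), np.float64(52.16684429468313)) ((492.3012390136719, 107.640869140625), (110.63155364990234, 112.9631118774414)) 184.63283138255753 [180.2264009 186.5350148]
brass 0 
knob 45 [ 486.79286636 -360.41813689   91.4508151 ] ((487.216796875, -364.2110900878906), (17.40859031677246, 20.595359802246094), 33.463226318359375)
rim ((487.0029296875, -362.9628601074219), (107.96871948242188, 102.43859100341797), 9.374139785766602)
```

View pics/c6.png

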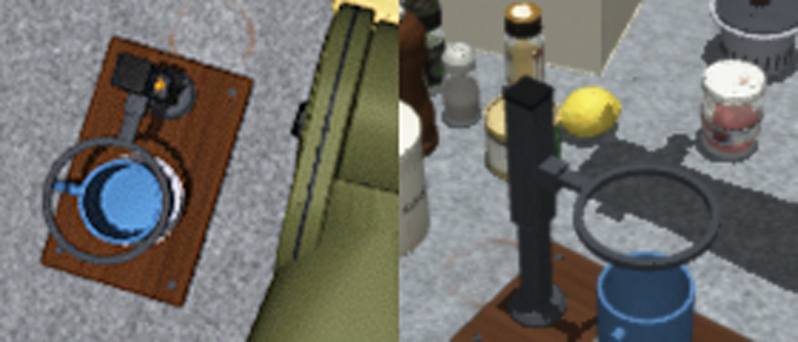

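The brass button is proud in the raised position (top crop (160,85)). The ring is about 38.5 mm higher, and the mug and jar are unmoved. Now the dripper: check the lid profile around the knob.

Run:
```python
from h import *
z=np.load('top6.npz');P=cloud('top',z['d']);r=np.hypot(P[...,0]-486.7,P[...,1]+370.8);Z=P[...,2]
for a in range(0,60,4):
    k=(z['d']>0)&(r>=a)&(r<a+4); print(a,k.sum(),np.percentile(Z[k],[10,50,90]).round(1))
```

```text
0 7 [ 97.2  99.2 101. ]
4 18 [95.7 97.8 99.9]
8 51 [ 80.   96.6 100.7]
12 30 [71.7 73.7 76.3]
16 63 [72.2 75.  78.8]
20 74 [72.3 74.6 78.1]
24 87 [71.5 74.7 78.6]
28 104 [71.3 74.9 78.2]
32 114 [70.5 73.6 76.9]
36 123 [69.3 72.7 76.1]
40 139 [68.4 71.3 74.6]
44 165 [64.7 69.8 73.6]
48 201 [ 0.7 65.9 70.6]
52 242 [-1.2 64.2 68.2]
56 94 [-3.8  0.5  4.7]
```

Request:
apply_moves(
  moves=[
    [0, 0, 0, -0.005, -0.038, 0, -1],
    [0, 0, 0, -0.005, -0.038, 0, -1],
    [0, 0, 0, -0.005, -0.038, 0, -1],
    [0, 0, 0, -0.006, -0.038, 0, -1],
    [0, 0, 0, -0.006, -0.038, 0, -1],
    [0, 0, 0, -0.006, -0.038, 0, -1],
    [0, 0, 0, 0, 0, 0.04, -1],
    [0, 0, 0, 0, 0, 0.04, -1],
    [0, 0, 0, 0, 0, 0.04, -1],
    [0, 0, 0, 0, 0, 0, -0.2],
  ],
)

```text
clock: 18.75
ee_pos: [483.0, -362.1, 185.5]
tcp_rot: [-0.499, -3.09, -0.008]
ft_force: [-1.0, -0.4, -0.4]
gripper_width: 73.0
gripper_force: 0.0
```

Request:
apply_moves(
  moves=[
    [0, 0, 0, 0, 0, 0.03, -0.2],
    [0, 0, 0, 0, 0, 0.03, -0.2],
    [0, 0, 0, 0, 0, 0, -0.2],
    [0, 0, 0, 0, 0, 0, -0.2],
  ],
)

```text
clock: 19.15
ee_pos: [487.6, -365.8, 133.5]
tcp_rot: [0.5, 3.101, -0.003]
ft_force: [0.3, 0.3, 0.4]
gripper_width: 51.3
gripper_force: 0.0
```

Run:
```python
from h import *
rel([486.7,-367,82]);fix(161.6)
p,d=cams.grab_frame('side');np.savez('side7.npz',p=p,d=d)
e=arm.state()['ee_pos'][:2]; a=np.radians(161.6); ex=np.array([np.cos(a),np.sin(a)]); ey=np.array([np.sin(a),-np.cos(a)])
P=cloud('side',d);D=P[...,:2]-e; x=D@ex;y=D@ey;Z=P[...,2];ok=d>0
for s in(-1,1):
    k=ok&(abs(x)<30)&(s*y>15)&(s*y<60)&(Z>115)&(Z<160)
    if k.sum(): print(s,k.sum(),'z',np.percentile(Z[k],[0,5]),'x',np.percentile(x[k],[2,98]),'y',np.percentile(y[k],[2,98]))
hsv=cv2.cvtColor(p,cv2.COLOR_RGB2HSV); k=ok&(hsv[...,0]<20)&(hsv[...,1]>100)&(np.hypot(x,y)<35)&(Z>75)&(Z<105)
if k.sum(): print('knob',k.sum(),'x',np.percentile(x[k],[2,50,98]),'y',np.percentile(y[k],[2,50,98]),'z',np.percentile(Z[k],[2,98]))
cv2.imwrite('pics/s7.png',cv2.resize(p[90:230,250:390,::-1],None,fx=4,fy=4,interpolation=cv2.INTER_CUBIC))
```

```text
t 19.15 tcp [ 487.6 -365.8  133.5] x yaw 161.68 tool z [ 0.001 -0.002 -1.   ] shift in tool axes mm [ 0.6 -1.4 51.5] F [0.3 0.3 0.4] w 51.3
fix turn (tool) rad [-0.0016  0.0011  0.0015]
-1 54 z [134.29577091 135.35162869] x [-10.54198684  12.68689728] y [-29.10557936 -19.57968937]
1 48 z [134.64992954 136.88499551] x [-4.11310376 13.42908252] y [30.03690136 44.0354682 ]
knob 44 x [-4.56774805  5.54601806 11.46396502] y [-4.76768403  5.21167783 11.89480839] z [78.12984045 96.92880587]
```

View pics/s7.png

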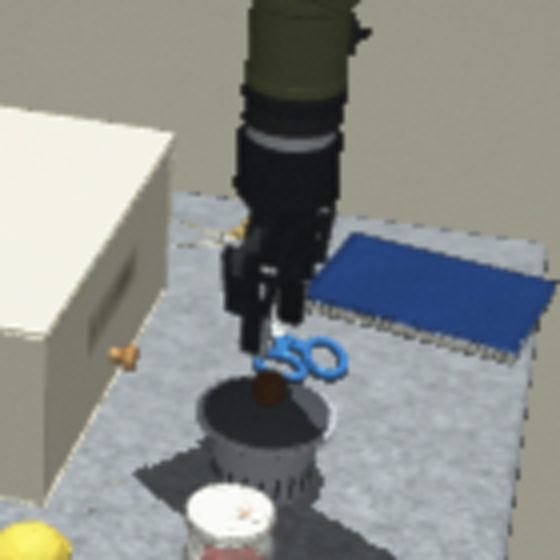

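Side view: the open fingers sit above the knob (crop (270,388)) and straddle it. The lid is about 75 mm high by the knob, so I'll keep the tips just above that.

Request:
apply_moves(
  moves=[
    [0, 0, 0, 0.0015, 0, 0.02, -0.2],
    [0, 0, 0, 0, 0, 0.018, -0.2],
    [0, 0, 0, 0, 0, 0.012, -0.2],
    [0, 0, 0, 0, 0, 0.005, -0.2],
    [0, 0, 0, 0, 0, 0, -0.2],
  ],
  squeeze=40,
)

```text
clock: 19.7
ee_pos: [485.5, -365.4, 77.2]
tcp_rot: [-0.501, -3.101, 0.002]
ft_force: [-0.2, 0.5, 0.6]
gripper_width: 51.2
gripper_force: 0.0
```

Request:
apply_moves(
  moves=[
    [0, 0, 0, 0, 0, 0, 0.2],
    [0, 0, 0, 0, 0, 0, 0.3],
    [0, 0, 0, 0, 0, 0, 0.4],
    [0, 0, 0, 0, 0, 0, 1],
    [0, 0, 0, 0, 0, 0, 1],
    [0, 0, 0, 0, 0, 0, 1],
  ],
)

```text
clock: 20.3
ee_pos: [485.8, -366.4, 77.8]
tcp_rot: [0.501, 3.1, -0.006]
ft_force: [-1.8, -3.4, 6.0]
gripper_width: 22.8
gripper_force: 39.9
```

```bash
python3 -c "
from h import *
rel([486.7,-367,77]);fix(161.6);print(arm.state()['gripper_force'])"
```

```text
t 20.3 tcp [ 485.8 -366.4   77.8] x yaw 161.63 tool z [ 0.001 -0.004 -1.   ] shift in tool axes mm [-1.1 -0.2  0.8] F [-1.8 -3.4  6. ] w 22.8
fix turn (tool) rad [-0.0034  0.0019  0.0006]
39.895326379628386
```

Request:
apply_moves(
  moves=[
    [0, 0, 0, 0, 0, -0.002, 1],
    [0, 0, 0, 0, 0, -0.005, 1],
    [0, 0, 0, 0, 0, -0.01, 1],
    [0, 0, 0, 0, 0, -0.015, 1],
    [0, 0, 0, 0, 0, -0.02, 1],
    [0, 0, 0, 0, 0, -0.02, 1],
    [0, 0, 0, 0, 0, 0, 1],
  ],
  squeeze=50,
)

```text
clock: 21.0
ee_pos: [487.0, -365.9, 151.8]
tcp_rot: [0.499, 3.097, -0.005]
ft_force: [1.6, -1.0, -2.9]
gripper_width: 22.1
gripper_force: 49.1
```

Request:
apply_moves(
  moves=[
    [0, 0, 0, 0, 0, -0.025, 1],
    [0, 0, 0, 0, 0, -0.03, 1],
    [0, 0, 0, 0, 0, -0.03, 1],
    [0, 0, 0, 0, 0, -0.03, 1],
    [0, 0, 0, 0, 0, -0.03, 1],
    [0, 0, 0, 0, 0, -0.02, 1],
    [0, 0, 0, 0, 0, 0, 1],
  ],
)

```text
clock: 21.7
ee_pos: [486.5, -365.4, 316.0]
tcp_rot: [0.5, 3.098, -0.005]
ft_force: [0.0, -0.1, -2.9]
gripper_width: 22.1
gripper_force: 49.5
```

```bash
python3 -c "
from h import *
rel([492,105.4,311]);fix(161.6);print(arm.state()['gripper_force'],arm.state()['ft_torque'],arm.state()['joint_pos'].round(2))"
```

```text
t 21.7 tcp [ 486.5 -365.4  316. ] x yaw 161.67 tool z [ 0.003 -0.004 -1.   ] shift in tool axes mm [142.8 448.7   3.3] F [ 0.  -0.1 -2.9] w 22.1
fix turn (tool) rad [-0.0025  0.0043  0.0013]
49.5398622052744 [-0.00896699 -0.03743857 -0.0269386 ] [-0.64  0.39  0.27  1.45 -0.   -0.32]
```

Request:
apply_moves(
  moves=[
    [0, 0, 0, 0.003, 0.01, 0, 1],
    [0, 0, 0, 0.007, 0.02, 0, 1],
    [0, 0, 0, 0.01, 0.03, 0, 1],
    [0, 0, 0, 0.01, 0.03, 0, 1],
    [0, 0, 0, 0.01, 0.03, 0, 1],
    [0, 0, 0, 0.01, 0.03, 0, 1],
    [0, 0, 0, 0.01, 0.03, 0, 1],
    [0, 0, 0, 0.01, 0.03, 0, 1],
    [0, 0, 0, 0.01, 0.03, 0, 1],
    [0, 0, 0, 0.01, 0.03, 0, 1],
  ],
)

```text
clock: 22.7
ee_pos: [483.0, -78.1, 310.8]
tcp_rot: [-0.499, -3.097, 0.001]
ft_force: [-0.2, -0.4, -3.8]
gripper_width: 21.9
gripper_force: 49.5
```

Request:
apply_moves(
  moves=[
    [0, 0, 0, 0.01, 0.03, 0, 1],
    [0, 0, 0, 0.01, 0.03, 0, 1],
    [0, 0, 0, 0.01, 0.03, 0, 1],
    [0, 0, 0, 0.008, 0.03, 0, 1],
    [0, 0, 0, 0.007, 0.027, 0, 1],
    [0, 0, 0, 0.004, 0.02, 0, 1],
    [0, 0, 0, 0.0018, 0.0097, 0, 1],
    [0, 0, 0, 0.002, 0.002, 0, 1],
    [0, 0, 0, 0, 0, 0, 1],
    [0, 0, 0, 0, 0, 0, 1],
  ],
)

```text
clock: 23.7
ee_pos: [490.6, 105.1, 312.8]
tcp_rot: [-0.502, -3.1, 0.003]
ft_force: [-1.0, 0.1, -2.6]
gripper_width: 21.9
gripper_force: 49.6
```

```bash
cat > m.py <<'E'
from h import *
rel([492,105.4,230]);fix(161.6)
e=arm.state()['ee_pos']; a=np.radians(161.6); ex=np.array([np.cos(a),np.sin(a)]); ey=np.array([np.sin(a),-np.cos(a)])
def circ(x,y):
    A=np.c_[2*x,2*y,np.ones(len(x))]; s=np.linalg.lstsq(A,x**2+y**2,rcond=None)[0]; return s[:2].round(1),np.sqrt(s[2]+s[:2]@s[:2]).round(1)
for n in('top','side'):
    p,d=cams.grab_frame(n);cv2.imwrite(f'pics/{n}8.png',p[:,:,::-1]);np.savez(f'{n}8.npz',p=p,d=d)
    P=cloud(n,d);D=P[...,:2]-e[:2];x=D@ex;y=D@ey;Z=P[...,2];ok=(d>0)&(np.hypot(x,y)<75)
    for nm,lo,hi in(('rim',e[2]-25,e[2]-8),('ring',178,196)):
        k=ok&(Z>lo)&(Z<hi)
        if k.sum()>10: print(n,nm,k.sum(),'fit',circ(x[k],y[k]),'x',np.percentile(x[k],[1,99]).round(1),'y',np.percentile(y[k],[1,99]).round(1),'z',np.percentile(Z[k],[5,50,95]).round(1))
E
python3 m.py; python3 -c "
import cv2,numpy as np
b=cv2.imread('pics/side8.png')[130:320,180:370]
cv2.imwrite('pics/c8.png',cv2.resize(b,None,fx=3.1,fy=3.1,interpolation=cv2.INTER_CUBIC))"
```

```text
t 23.7 tcp [490.6 105.1 312.8] x yaw 161.61 tool z [-0.001 -0.002 -1.   ] shift in tool axes mm [-1.3  0.9 82.8] F [-1.   0.1 -2.6] w 21.9
fix turn (tool) rad [-0.0023 -0.0008  0.0001]
top rim 318 fit (array([-2.8, -1.5]), np.float64(51.9)) x [-57.6  51.1] y [-55.8  43.3] z [298.2 302.  304.4]
top ring 208 fit (array([-3.4,  8.3]), np.float64(59.8)) x [-73.6  44. ] y [-55.3   5.3] z [183.2 187.5 191.4]
side rim 605 fit (array([-2. ,  0.5]), np.float64(50.1)) x [-56.2  52.4] y [-49.2  56. ] z [296.2 300.6 304.5]
side ring 461 fit (array([-3.1,  2.6]), np.float64(54.1)) x [-72.4  54.4] y [-47.2  58.2] z [179.6 184.6 187. ]
```

View pics/c8.png

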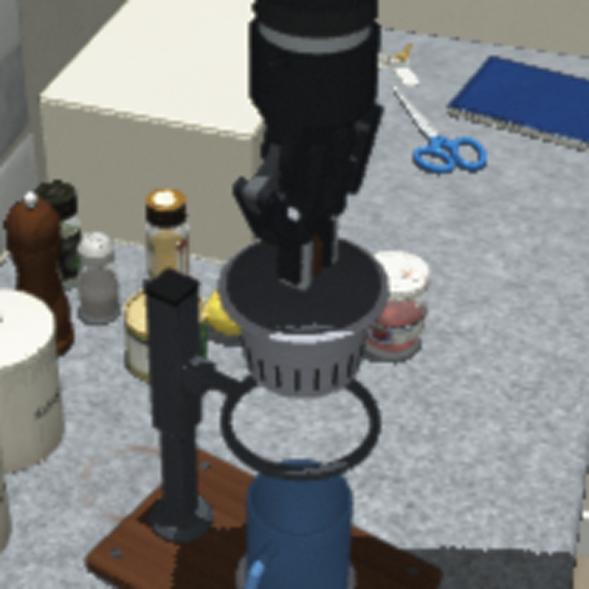

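The dripper hangs level above the ring; in the side crop the dripper is at (303,300) and the ring at (300,420). Lower it close to the ring, then compare centres.

Request:
apply_moves(
  moves=[
    [-0.002, 0, 0, -0.001, 0.001, 0.012, 1],
    [0, 0, 0, 0, 0, 0.012, 1],
    [0, 0, 0, 0, 0, 0.012, 1],
    [0, 0, 0, 0, 0, 0, 1],
    [0, 0, 0, 0, 0, 0, 1],
  ],
)

```text
clock: 24.3
ee_pos: [492.2, 106.1, 277.4]
tcp_rot: [-0.502, -3.101, -0.001]
ft_force: [-0.2, -0.7, -2.0]
gripper_width: 22.4
gripper_force: 49.6
```

```bash
cat >> m.py <<'E'
    from scipy.optimize import least_squares
    for nm,lo,hi,r0,w in(('rim',e[2]-20,e[2]-6,56,4),('ring',180,194,52,6)):
        c=np.array([0.,0.]); 
        for _ in range(15):
            r=np.hypot(x-c[0],y-c[1]); k=(d>0)&(Z>lo)&(Z<hi)&(abs(r-r0)<w+(2 if _<5 else 0))&(x>-48)
            if nm=='rim': k&=(r>48)
            s=least_squares(lambda q:np.hypot(x[k]-q[0],y[k]-q[1])-q[2],[*c,r0],loss='soft_l1'); c=s.x[:2]
        print(n,nm,'robust',k.sum(),s.x.round(2))
E
python3 m.py
```

```text
t 24.3 tcp [492.2 106.1 277.4] x yaw 161.61 tool z [-0.     0.001 -1.   ] shift in tool axes mm [-0.  -0.7 47.4] F [-0.2 -0.7 -2. ] w 22.4
fix turn (tool) rad [ 0.0005 -0.0004  0.0002]
top rim 267 fit (array([-3.3, -1.5]), np.float64(51.8)) x [-57.5  51.4] y [-55.8  43.8] z [262.7 266.5 269.1]
top ring 199 fit (array([-2.4,  9.5]), np.float64(62.3)) x [-73.9  47.8] y [-56.8   4.6] z [182.8 187.  190.4]
top rim robust 117 [-2.99 -1.24 53.96]
top ring robust 141 [-0.14 -0.29 53.8 ]
side rim 566 fit (array([-1.9,  1. ]), np.float64(50.4)) x [-56.1  52.6] y [-49.3  57.1] z [261.4 265.1 269.1]
side ring 423 fit (array([-3. , -0.2]), np.float64(55.6)) x [-73.1  55.7] y [-46.2  56.5] z [179.3 184.6 187. ]
side rim robust 169 [-1.98  2.42 54.19]
side ring robust 327 [ 2.41  3.3  51.71]
```

Request:
apply_moves(
  moves=[
    [0, 0, 0, 0.0015, 0.0005, 0, 1],
    [0, 0, 0, 0.0015, 0.0005, 0, 1],
    [0, 0, 0, 0, 0, 0.008, 1],
    [0, 0, 0, 0, 0, 0.008, 1],
    [0, 0, 0, 0, 0, 0.008, 1],
    [0, 0, 0, 0, 0, 0, 1],
  ],
)

```text
clock: 25.0
ee_pos: [488.5, 108.3, 251.3]
tcp_rot: [-0.5, -3.098, 0.001]
ft_force: [0.1, 0.9, -2.6]
gripper_width: 21.8
gripper_force: 49.6
```

Request:
apply_moves(
  moves=[
    [0, 0, 0, 0, 0, 0.006, 1],
    [0, 0, 0, 0, 0, 0.006, 1],
    [0, 0, 0, 0, 0, 0.005, 1],
    [0, 0, 0, 0, 0, 0, 1],
  ],
)

```text
clock: 25.4
ee_pos: [489.2, 108.4, 235.2]
tcp_rot: [-0.5, -3.1, -0.0]
ft_force: [-0.5, -0.5, -3.5]
gripper_width: 21.8
gripper_force: 49.6
```

```bash
python3 m.py
```

```text
t 25.4 tcp [489.2 108.4 235.2] x yaw 161.66 tool z [-0.002  0.    -1.   ] shift in tool axes mm [-3.6 -1.9  5.2] F [-0.5 -0.5 -3.5] w 21.8
fix turn (tool) rad [-0.0003 -0.0016  0.001 ]
top rim 263 fit (array([-2.6, -1.3]), np.float64(51.8)) x [-57.8  51.3] y [-55.4  44. ] z [220.  224.6 226.9]
top ring 163 fit (array([-3.9,  7.5]), np.float64(62.3)) x [-74.   35.5] y [-58.2   3.7] z [182.4 187.4 191.1]
top rim robust 113 [-2.88 -1.11 54.01]
top ring robust 97 [-2.74 -0.99 54.77]
side rim 555 fit (array([-1.7,  0.8]), np.float64(50.4)) x [-55.5  53.1] y [-50.3  56.8] z [219.1 223.4 226.9]
side ring 518 fit (array([-5.1, -1.7]), np.float64(51.6)) x [-70.   52.2] y [-30.8  55.6] z [179.4 185.  193.5]
side rim robust 171 [-1.46  2.11 54.02]
side ring robust 283 [-1.9   1.29 52.27]
```

Centred within 1 mm. Descend gently, watching the force.

Request:
apply_moves(
  moves=[
    [0, 0.001, 0, 0, 0, 0.004, 1],
    [0, 0, 0, 0, 0, 0.004, 1],
    [0, 0, 0, 0, 0, 0.004, 1],
    [0, 0, 0, 0, 0, 0.004, 1],
    [0, 0, 0, 0, 0, 0, 1],
  ],
)

```text
clock: 26.0
ee_pos: [489.2, 108.4, 219.3]
tcp_rot: [-0.5, -3.099, -0.0]
ft_force: [-0.2, 0.5, -4.0]
gripper_width: 21.6
gripper_force: 49.6
```

Request:
apply_moves(
  moves=[
    [0, 0, 0, 0, 0, 0.002, 1],
    [0, 0, 0, 0, 0, 0.002, 1],
    [0, 0, 0, 0, 0, 0.002, 1],
    [0, 0, 0, 0, 0, 0, 1],
  ],
)

```text
clock: 26.4
ee_pos: [489.5, 108.5, 213.9]
tcp_rot: [-0.5, -3.1, -0.001]
ft_force: [-0.7, -0.6, -3.9]
gripper_width: 22.0
gripper_force: 49.6
```

Request:
apply_moves(
  moves=[
    [0, 0, 0, 0, 0, 0.001, 1],
    [0, 0, 0, 0, 0, 0.001, 1],
    [0, 0, 0, 0, 0, 0, 1],
  ],
)

```text
clock: 26.7
ee_pos: [489.6, 108.5, 212.0]
tcp_rot: [-0.501, -3.1, -0.001]
ft_force: [-0.8, 0.1, -3.4]
gripper_width: 22.2
gripper_force: 49.6
```

Request:
apply_moves(
  moves=[
    [0, 0, 0, 0, 0, 0.001, 1],
    [0, 0, 0, 0, 0, 0, 1],
  ],
)

```text
clock: 26.9
ee_pos: [489.7, 108.5, 211.0]
tcp_rot: [-0.5, -3.1, -0.001]
ft_force: [-0.6, -0.7, -3.3]
gripper_width: 22.1
gripper_force: 49.6
```

Request:
apply_moves(
  moves=[
    [0, 0, 0, 0, 0, 0.001, 1],
    [0, 0, 0, 0, 0, 0.001, 1],
    [0, 0, 0, 0, 0, 0, 1],
  ],
)

```text
clock: 27.2
ee_pos: [489.6, 108.5, 209.0]
tcp_rot: [-0.501, -3.1, -0.001]
ft_force: [-0.3, 1.0, -2.8]
gripper_width: 21.9
gripper_force: 49.6
```

Request:
apply_moves(
  moves=[
    [0, 0, 0, 0, 0, 0.001, 1],
    [0, 0, 0, 0, 0, 0.001, 1],
    [0, 0, 0, 0, 0, 0, 1],
  ],
)

```text
clock: 27.5
ee_pos: [489.6, 108.5, 207.0]
tcp_rot: [-0.5, -3.1, -0.001]
ft_force: [-0.3, -0.3, -2.8]
gripper_width: 22.1
gripper_force: 49.6
```

Request:
apply_moves(
  moves=[
    [0, 0, 0, 0, 0, 0.001, 1],
    [0, 0, 0, 0, 0, 0, 1],
  ],
)

```text
clock: 27.7
ee_pos: [489.6, 108.5, 206.0]
tcp_rot: [-0.5, -3.1, -0.001]
ft_force: [0.3, 0.2, -2.9]
gripper_width: 22.0
gripper_force: 49.6
```

Request:
apply_moves(
  moves=[
    [0, 0, 0, 0, 0, 0.001, 1],
    [0, 0, 0, 0, 0, 0, 1],
  ],
)

```text
clock: 27.9
ee_pos: [489.7, 108.5, 205.0]
tcp_rot: [-0.5, -3.1, -0.001]
ft_force: [0.0, -0.3, -3.3]
gripper_width: 22.0
gripper_force: 49.6
```

Request:
apply_moves(
  moves=[
    [0, 0, 0, 0, 0, 0.0007, 1],
    [0, 0, 0, 0, 0, 0, 1],
  ],
)

```text
clock: 28.1
ee_pos: [489.7, 108.5, 204.3]
tcp_rot: [-0.5, -3.1, -0.001]
ft_force: [0.1, -0.2, -3.0]
gripper_width: 22.3
gripper_force: 49.6
```

Request:
apply_moves(
  moves=[
    [0, 0, 0, 0, 0, 0.0007, 1],
    [0, 0, 0, 0, 0, 0, 1],
  ],
)

```text
clock: 28.3
ee_pos: [489.8, 108.5, 203.7]
tcp_rot: [-0.501, -3.1, -0.001]
ft_force: [-0.1, -1.1, -3.6]
gripper_width: 22.2
gripper_force: 49.6
```

Request:
apply_moves(
  moves=[
    [0, 0, 0, 0, 0, 0.0007, 1],
    [0, 0, 0, 0, 0, 0, 1],
  ],
)

```text
clock: 28.5
ee_pos: [489.8, 108.5, 203.3]
tcp_rot: [-0.501, -3.101, -0.001]
ft_force: [-0.9, -0.6, -0.1]
gripper_width: 22.2
gripper_force: 49.7
```

Request:
apply_moves(
  moves=[
    [0, 0, 0, 0, 0, 0.0007, 1],
    [0, 0, 0, 0, 0, 0, 1],
  ],
)

```text
clock: 28.7
ee_pos: [489.8, 108.4, 202.9]
tcp_rot: [-0.501, -3.101, -0.001]
ft_force: [-1.8, -2.4, 2.6]
gripper_width: 22.0
gripper_force: 49.8
```

The rim has met the ring. Release gently.

Request:
apply_moves(
  moves=[
    [0, 0, 0, 0, 0, -0.0005, 1],
    [0, 0, 0, 0, 0, 0, 0.3],
    [0, 0, 0, 0, 0, 0, 0.1],
    [0, 0, 0, 0, 0, 0, -0.1],
    [0, 0, 0, 0, 0, 0, -0.1],
    [0, 0, 0, 0, 0, 0, -0.1],
  ],
  squeeze=20,
)

```text
clock: 29.3
ee_pos: [489.8, 108.6, 202.8]
tcp_rot: [-0.5, -3.1, -0.001]
ft_force: [0.2, 0.1, 0.5]
gripper_width: 47.0
gripper_force: 0.0
```

Request:
apply_moves(
  moves=[
    [0, 0, 0, 0, 0, -0.01, -0.1],
    [0, 0, 0, 0, 0, -0.02, -0.1],
    [0, 0, 0, 0, 0, -0.03, -0.1],
    [0, 0, 0, 0, 0, -0.03, -0.1],
    [0, 0, 0, 0, -0.03, -0.01, -0.1],
    [0, 0, 0, 0, -0.04, 0, -0.1],
    [0, 0, 0, 0, -0.04, 0, -0.1],
    [0, 0, 0, 0, -0.04, 0, -0.1],
    [0, 0, 0, 0, -0.04, 0, -0.1],
    [0, 0, 0, 0, -0.04, 0, -0.1],
  ],
)

```text
clock: 30.3
ee_pos: [416.9, -111.2, 303.7]
tcp_rot: [0.5, 3.101, 0.001]
ft_force: [1.6, 0.4, 0.3]
gripper_width: 46.7
gripper_force: 0.0
```

Run:
```python
from h import *
from scipy.optimize import least_squares
print(arm.state()['ee_pos'])
for n in('top','side'):
    p,d=cams.grab_frame(n);cv2.imwrite(f'pics/{n}9.png',p[:,:,::-1]);P=cloud(n,d);X,Y,Z=np.moveaxis(P,-1,0)
    r=np.hypot(X-491.5,Y-106.5)
    k=(d>0)&(r<40)&(r>18)&(Z>185)&(Z<215); A=np.c_[X[k],Y[k],np.ones(k.sum())]; s=np.linalg.lstsq(A,Z[k],rcond=None)[0]; print(n,'lid slope deg',np.degrees(s[:2]).round(2),'z',np.median(Z[k]))
    k=(d>0)&(r<60)&(r>51)&(Z>170)&(Z<215);print('rim z',np.percentile(Z[k],[10,50,90]).round(1))
    k=(d>0)&(r<14)&(Z>205)&(Z<240);print('knob',np.median(P[k],0))
    hsv=cv2.cvtColor(p,cv2.COLOR_RGB2HSV);k=(d>0)&(np.hypot(X-477,Y+210)<45)&(Z>70)&(Z<100);print('jar',np.median(P[k],0))
a=cv2.imread('pics/top9.png')[150:270,140:280]; b=cv2.imread('pics/side9.png')[190:310,190:330]
cv2.imwrite('pics/c9.png',cv2.resize(np.hstack([a,b]),None,fx=2.85,fy=2.85,interpolation=cv2.INTER_CUBIC))
```

```text
[ 416.92245387 -111.23081613  303.69055314]
top lid slope deg [ 0.25 -0.31] z 199.57551073258455
rim z [185.6 189.7 192.8]
knob [491.63039394 104.80227052 223.4492525 ]
jar [ 484.21576866 -213.02231944   84.11864832]
side lid slope deg [0.32 0.78] z 197.4496681081545
rim z [180.6 187.8 191. ]
knob [490.58644901 112.84120603 220.68345442]
jar [ 483.75886387 -203.12468461   81.12480012]
```

View pics/c9.png

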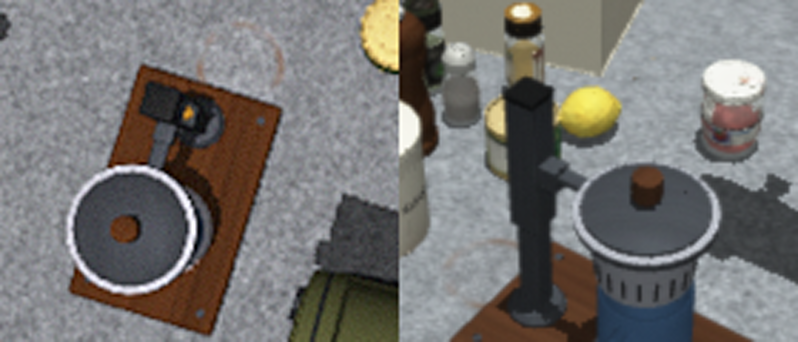

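The dripper hangs level in the ring (top crop (130,230), side crop (648,213)), the button is out, and the jar is where it was. I'm handing in the job.

```bash
python3 -c "
from plant import job
print(job.job_done())"
```

```text
the job is handed in; nothing more can be done
None
```

The ring is locked one hole higher with the button snapped out, the lidded dripper hangs level in it, the mug and jam jar look unmoved in the last pictures, and the job was handed in at about 30 s.

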